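Hook the sprung earth-test probe onto the panel's green test post

TASK

For the earth check of this panel, take the green-capped grabber probe out of its stand and clip it onto the green test post: rest the front of its nose on the brass head, press the sprung cap down until the hook reaches below the head, slide the hook fully home round the neck and let go, so that the spring draws it up and the probe stays clamped there upright. The post sits in a brittle insulator and its height is not known, so feel your way: the spring asks for 9 N at most, and more than 30 N in all on the post cracks it. Leave the red probe, the black post, the meter and the tape alone.

Things in the scene. Friction and masses are not known exactly. Their poses are not given: they have to be found in the camera images.
- probe_green_cap (a point): Green cap of the green grabber probe, a block 24 (x) x 28 (y) x 30 (z) mm; this point is its centre, 99 mm above the nose face while the cap is out. z up; x is the way the hook opens (white marks on cap and nose, on the x side). Grip the cap on its x faces, not the black barrel: cap, rod and hook are one piece, slid through the barrel by the cap.
- probe_green_hook (a point): Middle of the hook's upper face, on the barrel's axis, 96 mm below the cap's centre; axes as the cap. The hook is a flat steel fork 3 mm thick, open to x: two prongs with a 12 mm gap, tips 2 mm past this point; its upright stem, 11.5 mm behind this point, is the inner end.
- probe_green_plunger: Sliding piece of the probe: cap, rod, hook; origin on the axis in the hook's lower face, flush with the flat nose of the black barrel (32 x 26 mm, long side along x, in a pocket 30 mm deep) while the cap is out. Pushing the cap with the nose stopped drives the hook out: 2.4 N to start, 0.6 N more per mm, hard stop at 11 mm (9 N). The barrel's 33 mm collar is 20 mm below the cap.
- post_green: Test post with a green ribbed insulator 30 mm wide and 20 mm tall, fixed on the white panel; origin under its centre. It carries an upright brass stud: 7 mm neck, flat round head 22 mm wide and 5 mm thick. The stud was screwed up by an unknown amount: the top of the head is 16 to 36 mm above the insulator. Brittle: all contact forces on it, added, must stay below 30 N (clamped: hook and nose, about 16 N).
- post_green_top (a point): Centre of the top of the green insulator, on the stud's axis, 20 mm above the post's origin. Nose on the head and prongs beside it (axes 15 mm apart), the hook is below the head from 8 mm of cap travel, free to slide from 8.5 mm. Its stem stops on the head's rim with the barrel's axis 0.5 mm past the stud's. Panel devices up to 100 mm high stand 40 mm behind the stud.
- post_black: Other test post, alike but with a black insulator; not to be touched. The two posts change places.
- probe_red_cap (a point): Centre of the red cap of a second, equal probe in the stand's other pocket, 48 mm beside the first; to be left there. The two change places.
- meter: Red multimeter lying at the right, 165 x 82 x 54 mm, to be left alone; origin under its centre.
- tape: Roll of black tape, 68 mm wide, 19 mm high, to be left alone; origin under its centre.
Things that resemble listed ones, but are neither listed nor needed, are in the scene too. What is shaped like the post_green but brown, purple or turquoise is not meant.

How it is judged:
By the outcome, as a careful person would: the job done as asked, in the order asked, and still so for the second after the job is handed in, with the robot touching nothing.
It also fails if it takes over 45 s, if anything falls off the work surface, if the arm or the gripper's body presses on something with over 40 N, if the wrist force passes 120 N, or if a joint passes its speed limit or range.

ROBOT

A 6-joint arm with a two-finger parallel gripper is mounted at the origin on a cart in front of the work surface, level with it; the furniture and walls round the work are solid. World frame = base frame: x ahead of the robot, y to its left, z up, the work surface at z = 0. Lengths are in mm, angles in rad, forces in N, time in s.
With the tool pointing down it reaches from about 400 to 925 mm from the base axis. Payload 12.5 kg.
Tool frame: the origin (TCP) lies between the finger pads; the fingertips stand 11 mm ahead of it and the grasp point (between the pads) lies 8 mm behind it (env.tip_extent is the distance from the TCP to the fingertips, in mm); x points along the fingers, z is the direction in which the jaws open and shut, and the axes are right-handed (so a half turn about x gives the same grasp; the last joint's range is limited). The gripper opens to 95 mm and grips with 3 to 60 N. Pads are 20 mm wide; open, the fingers measure 119 mm over their backs; the gripper's body (75 mm by 180 mm) begins 59 mm behind the grasp point.
Start: joints at [1.145, 0.491, 1.559, -0, 1.092, -0.106], TCP at [196.469, 593.334, 225.661] pointing down, gripper open.
Joint ranges: [-3.1, 3.1], [-0.84, 2.19], [0.05, 2.79], [-1.13, 4.28], [0.06, 2.93], [-2.69, 2.69]. Speed limits (rad/s): [2.22, 2.22, 2.79, 3.14, 3.14, 3.14].

INTERFACE

Orientations are given as [roll, pitch, yaw] about the fixed x, y, z axes, in that order (R = Rz(yaw) Ry(pitch) Rx(roll)).
In Python, from cell import status, imaging, env gives the robot as it stands. The module is installed in compiled form; this text tells all that it offers.
- The arm moves only by the tool apply_moves, never from a script. Its argument "increments" is a list of rows, each a list of 5 numbers: the closure, from 0 (fully open) to 1 (shut), then the shift along the tool's x, y, z in mm, then the turn about the tool's x in degrees. A call has 1 to 10 rows; each row shifts and turns the commanded pose from where the row before left it, along the tool's axes as they then stand; what a row does not reach is not made up. A row lasts 1/10 s, in which the tool goes at most 50 mm and 8.59 degrees, less where a joint would pass 70% of its speed; a pose out of reach is approached as far as the arm can. A call with a gripper value outside its range is refused whole. The fingers move at their own pace and stop on an object; the grip force is fixed at half the most. Time passes only in rows, so rows that do not move let the fingers close. It gives the time, the measured TCP pose, the force and the opening at its end, in the units of the state.
- status.state(): the state, without advancing time (a new reading comes with each control period).
- imaging.read_camera(name): name is "scene" or "top" or "wrist"; returns a dict with "pixels" (384x512x3 uint8, red, green, blue), "fovy" (degrees; the focal length in pixels is half the picture's height over the tangent of half this angle, whatever the lens; pixels are square), "cx", "cy" (the principal point, pixels), "R" (3x3) and "t" (3): a world point X has camera coordinates R X + t. Camera axes: x right, y down, z forward; pixel columns grow to the right and rows downward; lengths in mm; the calibration is good to about 2 mm. A picture is of the moment at which its call begins. There is no depth.
- env.job_done(): hands the job in, once; it reports no verdict.
The state is a dict: "t": time; "joints": joint angles; "qvel": joint speeds; "tau": joint torques, N m; "eef_pos": TCP position; "tcp_rot": TCP orientation; "ft_force": force on the tool from outside, world axes, zero at the start; "moment": the same for the moment, N m; "opening": opening from 0.0 (shut) to 1.0 (fully open).
Only numpy, scipy, OpenCV 4.12 (cv2) and the standard library are available. Lean on these libraries where they do the work, as an engineer would, in place of code of your own. Each camera call takes 0.05 s, during which the arm holds its last target. There are 200 camera calls.

## Working session

There is one attempt and no reset: what is moved stays moved. The work goes in short steps, Python scripts to look and compute and a tool call to move; the robot and the scene stay as the last step left them, time stands still between calls to the robot, and variables do not carry over. Pictures are saved under pics/ and viewed, about 8 in all and at most 12, crops included, and the job is handed in when it is done.

Besides the shell and the picture viewer there is one more tool, called after "Request:" by a JSON object that holds its "op" and its "data". apply_moves: Moves the arm, as the interface text tells. Its arguments: {"type":"object","properties":{"increments":{"type":"array"}},"required":["increments"]}

```bash
mkdir -p pics; cat > h.py <<'E'
import numpy as np, cv2, pickle
from cell import status, imaging, env
def shot(n,f):
    d=imaging.read_camera(n); pickle.dump(d,open(f'pics/{f}.pkl','wb'))
    cv2.imwrite(f'pics/{f}.png',d['pixels'][:,:,::-1]); return d
def load(f): return pickle.load(open(f'pics/{f}.pkl','rb'))
def foc(d): return d['pixels'].shape[0]/2/np.tan(np.radians(d['fovy'])/2)
def ray(d,u,v):
    R=np.array(d['R']);f=foc(d)
    r=R.T@np.array([(u-d['cx'])/f,(v-d['cy'])/f,1]); return -R.T@np.array(d['t']),r/np.linalg.norm(r)
def atz(d,u,v,z):
    c,r=ray(d,u,v); return c+r*(z-c[2])/r[2]
def proj(d,X):
    p=np.array(d['R'])@np.array(X,float)+np.array(d['t']); return np.array([d['cx'],d['cy']])+foc(d)*p[:2]/p[2]
def tri(*obs):
    A=0;b=0
    for d,u,v in obs:
        c,r=ray(d,u,v);P=np.eye(3)-np.outer(r,r);A=A+P;b=b+P@c
    X=np.linalg.solve(A,b); return X,[proj(d,X)-[u,v] for d,u,v in obs]
E
python3 - <<'E'
from h import *
np.set_printoptions(precision=3,suppress=True)
ims=[]
for n in('scene','top','wrist'):
    d=shot(n,n+'0'); print(n,d['fovy'],d['cx'],d['cy'],np.array(d['R']).tolist(),d['t']); 
print(status.state())
E
cd pics; python3 -c "
import cv2
a,b=cv2.imread('scene0.png'),cv2.imread('top0.png')
cv2.imwrite('st.png',cv2.resize(cv2.vconcat([a,b]),(512,768))[:,:])
cv2.imwrite('s1.png',cv2.resize(a,(800,600)));cv2.imwrite('t1.png',cv2.resize(b,(800,600)))"
```

```text
scene 49.69356531857506 261.75105445637195 184.56778414119404 [[0.6445141560901387, -0.7642660413721603, 0.022336530723084422], [-0.3891058182125259, -0.35300501996771105, -0.8508725627911365], [0.6581779127504787, 0.5397081376845481, -0.5248970959002345]] [-325.671  285.116  719.808]
top 50.9658635000614 256.78311080899516 188.86403692245554 [[0.0022242455758856366, -0.9998150877402533, -0.019100865387932625], [-0.9974930008062971, -0.0008672547371278676, -0.07075988419768492], [0.07073023451160758, 0.019210366893182937, -0.9973104811089486]] [  13.801  534.702 1093.686]
wrist 68.17214195600734 256.5352248124809 189.04971570593705 [[0.31436711354667823, 0.9493008804428891, -0.0010753188772587691], [0.908464921216344, -0.3005149743513555, 0.29048620812353226], [0.2754356637033662, -0.09229620025202569, -0.9568785746265438]] [-623.962  -33.21   392.638]
{'t': 0.15, 'joints': array([ 1.145,  0.491,  1.559,  0.   ,  1.092, -0.106]), 'qvel': array([ 0.   , -0.001, -0.002, -0.   ,  0.001,  0.003]), 'tau': array([  0.002, -61.289, -25.828,   0.069,   0.047,  -0.   ]), 'eef_pos': array([196.375, 593.146, 225.185]), 'tcp_rot': array([ 3.031,  1.57 , -2.001]), 'ft_force': array([ 0.086, -0.706, -0.477]), 'moment': array([-0.01 , -0.015,  0.021]), 'opening': 0.9987211109616918}
```

View pics/s1.png

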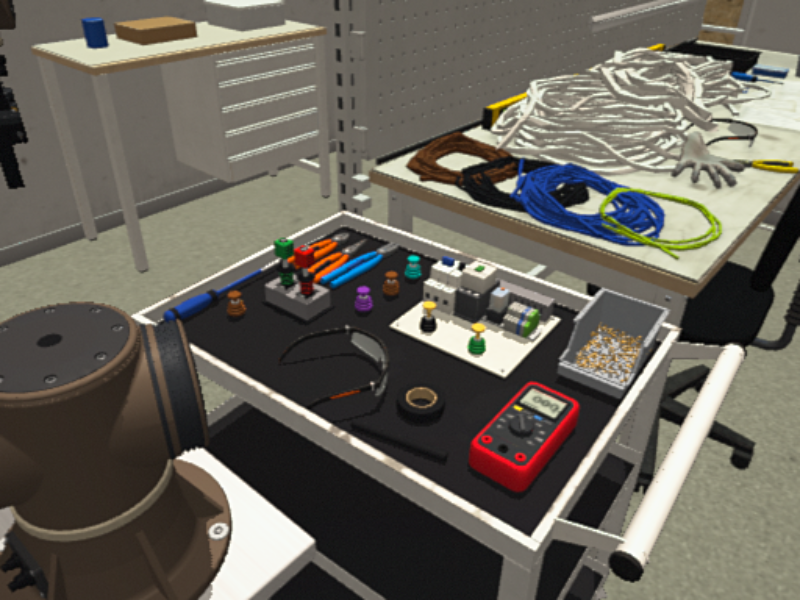

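View pics/t1.png

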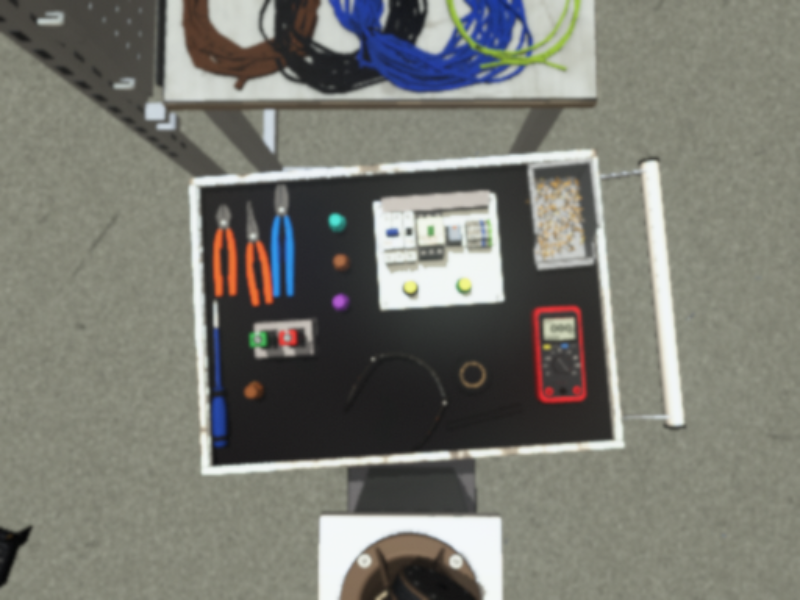

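The scene picture shows the stand with the green cap at scene (283,246) and top (258,340), and the red cap at scene (304,254) and top (288,338). The green post is at scene (478,345) and top (464,285), and the black post at scene (428,322) and top (410,288). The turquoise, brown and purple look-alikes stand off the panel. I'll enlarge to confirm.

```bash
python3 - <<'E'
from h import *
np.set_printoptions(precision=1,suppress=True)
s,t=load('scene0'),load('top0'); k=1/1.5625
def T(n,a,b):
    X,e=tri((s,a[0]*k,a[1]*k),(t,b[0]*k,b[1]*k)); print(n,X,*e)
T('gcap',(283,246),(258,340));T('rcap',(304,254),(288,338));T('gpost head',(478,328),(464,285));T('bpost head',(429,307),(410,288))
T('meter',(525,435),(558,354));T('tape',(420,400),(473,375))
def crop(d,u,v,w,h,z): 
    u,v=int(u*k),int(v*k); c=d['pixels'][v-h:v+h,u-w:u+w,::-1]; return cv2.resize(c,None,fx=z,fy=z,interpolation=cv2.INTER_CUBIC)
a=cv2.hconcat([crop(s,295,275,32,32,6),crop(s,470,320,32,32,6)])
b=cv2.hconcat([crop(t,280,338,32,24,6),crop(t,440,260,32,24,6)])
c=cv2.vconcat([a,b])[:600];print(c.shape)
cv2.imwrite('pics/c1.png',cv2.resize(c,None,fx=.88,fy=.88))
E
```

```text
gcap [456.6 243.5 109.7] [-0.9 -0.1] [ 0.6 -0.6]
rcap [459.9 194.5 111. ] [-0.8 -0.1] [ 0.6 -0.6]
gpost head [551.6 -95.9  50.3] [-1.1  0. ] [ 0.8 -0.6]
bpost head [546.3  -3.   51. ] [-1.  0.] [ 0.7 -0.6]
meter [ 432.1 -260.4   18.4] [-0.3  0. ] [ 0.2 -0.1]
tape [ 395.  -111.9   16.5] [-0.3  0. ] [ 0.2 -0.1]
(600, 768, 3)
```

View pics/c1.png

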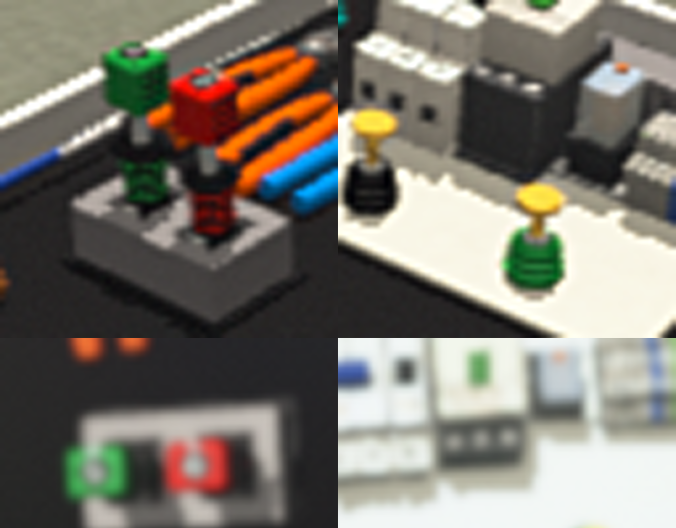

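```bash
cat >> h.py <<'E'
from scipy.spatial.transform import Rotation as Ro
def tool():
    s=status.state(); return s,Ro.from_euler('xyz',s['tcp_rot']).as_matrix()
def delta(target,s=None):
    s,R=tool(); return R.T@(np.array(target)-s['eef_pos'])
E
python3 - <<'E'
from h import *
np.set_printoptions(precision=3,suppress=True)
s,R=tool();print(R)
w=load('wrist0');c=-np.array(w['R']).T@np.array(w['t']);print('cam in tool',R.T@(c-s['eef_pos']));print('cam axes in tool (rows)',np.array(w['R'])@R)
print(delta([400,240,225]))
t=load('top0')
# stand / panel orientation: tray-plane points
k=1/1.5625
for n,p,z in [('panelTL',(375,200),4),('panelBL',(381,309),4),('panelBR',(503,300),4),('standBL',(256,358),35),('standBR',(313,354),35),('standTL',(255,324),35)]: print(n,atz(t,p[0]*k,p[1]*k,z))
E
```

```text
[[-0.    -0.949  0.314]
 [-0.001  0.314  0.949]
 [-1.     0.    -0.001]]
cam in tool [-159.489   82.247   -0.574]
cam axes in tool (rows) [[ 0.    -0.     1.   ]
 [-0.291 -0.957  0.   ]
 [ 0.957 -0.291 -0.   ]]
[   0.396 -304.319 -271.229]
panelTL [708.532  62.849   4.   ]
panelBL [510.772  51.074   4.   ]
panelBR [ 527.137 -166.839    4.   ]
standBL [423.747 266.499  35.   ]
standBR [430.933 167.244  35.   ]
standTL [482.784 269.352  35.   ]
```

Request:
{"op": "apply_moves", "data": {"increments": [[0,-1.5,-21,-11,0],[0,-1.5,-21,-11,0],[0,-1.5,-21,-11,0],[0,-1.5,-21,-11,0],[0,-1.5,-21,-11,0],[0,-1.5,-21,-11,0],[0,-1.5,-21,-11,0],[0,-1.5,-21,-11,0],[0,-1.5,-21,-11,0],[0,-1.5,-21,-11,0]]}}

```text
t: 1.15
eef_pos: [361.8, 422.1, 240.6]
tcp_rot: [2.542, 1.571, -2.491]
ft_force: [-1.0, 0.6, 0.0]
opening: 0.999
```

Request:
{"op": "apply_moves", "data": {"increments": [[0,0,-21,-11,0],[0,0,-21,-11,0],[0,0,-21,-11,0],[0,0,-21,-11,0],[0,0,-21,-11,0],[0,0,-21,-11,0],[0,0,-21,-11,0],[0,0,-21,-11,0],[0,0,-21,-11,0],[0,0,-21,-11,0]]}}

```text
t: 2.15
eef_pos: [526.6, 251.7, 240.5]
tcp_rot: [1.832, 1.57, 3.083]
ft_force: [0.5, -0.4, 0.5]
opening: 1.001
```

Request:
{"op": "apply_moves", "data": {"increments": [[0,0,0,0,8.5],[0,0,0,0,8.5],[0,0,0,0,8.5],[0,0,0,0,8.5],[0,0,0,0,8.5],[0,0,0,0,8.5],[0,0,0,0,8.5],[0,0,0,0,8.2],[0,0,0,0,0]]}}

```text
t: 3.05
eef_pos: [525.9, 252.4, 240.5]
tcp_rot: [-3.12, 1.57, -3.053]
ft_force: [-0.5, -0.4, 0.4]
opening: 0.999
```

```bash
python3 - <<'E'
from h import *
np.set_printoptions(precision=3,suppress=True)
d=shot('wrist','w1');s,R=tool();print(s['eef_pos'],s['joints'],s['t']);print(R)
print(proj(d,[457,243,110]))
cv2.imwrite('pics/w1v.png',cv2.resize(d['pixels'][:,:,::-1],(800,600)))
E
```

```text
[525.93  252.413 240.493] [0.334 0.417 1.645 0.    1.08  0.262] 3.1
[[-0.    -0.072  0.997]
 [-0.     0.997  0.072]
 [-1.     0.    -0.   ]]
[191.626 187.653]
```

View pics/w1v.png

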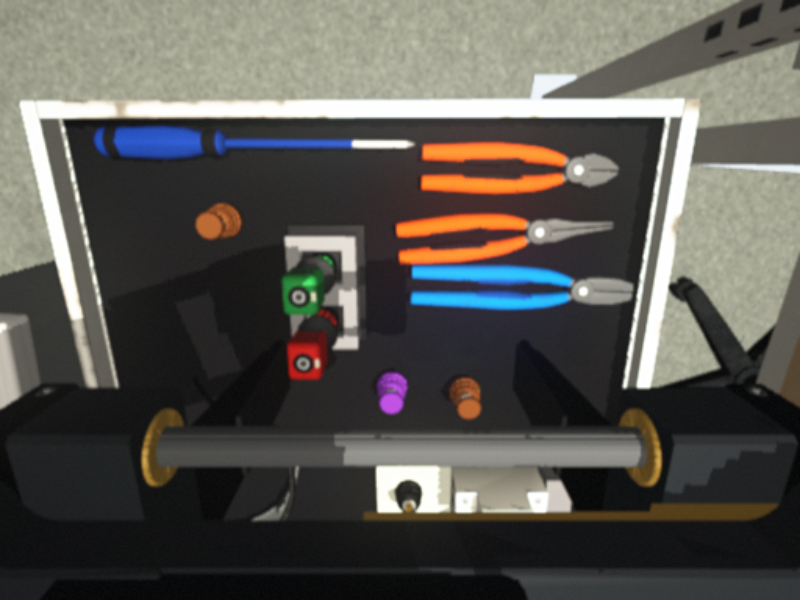

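The green cap is at (299,296) in the 800 px view, the red cap at (305,360). There seems to be a white mark on the right (+x) side. I'll confirm it in an enlarged crop.

```bash
python3 - <<'E'
from h import *
d=load('w1'); c=d['pixels'][150:250,165:245,::-1]
cv2.imwrite('pics/w1c.png',cv2.resize(c,None,fx=6,fy=6,interpolation=cv2.INTER_CUBIC))
E
```

```text
(no output)
```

View pics/w1c.png

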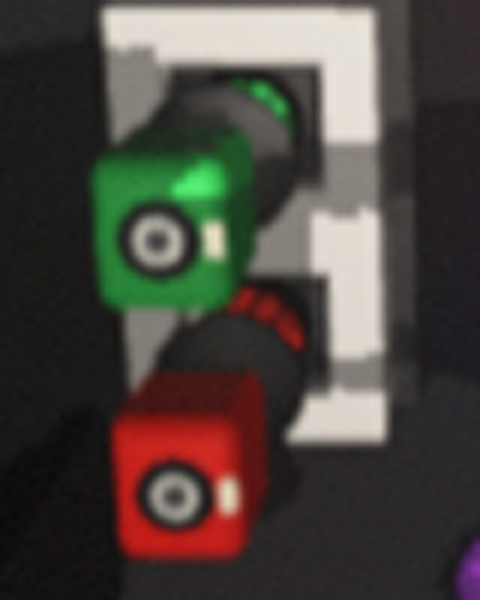

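The white mark sits on the +x side of the ring, and only the left-hand probe is green, so that is the one meant. Next I triangulate it.

```bash
python3 - <<'E'
from h import *
np.set_printoptions(precision=2,suppress=True)
s,t,w=load('scene0'),load('top0'),load('w1')
def P(x,y): return 165+x/6-.5+.083,150+y/6-.5+.083
print(tri((s,181.6,152.9),(t,165,217),(w,*P(157,240))))
print(tri((s,181.6,152.9),(w,*P(157,240))))
print(tri((t,165,217),(w,*P(157,240))))
for z in(124,127,130):
  a=[atz(w,*P(*p),z) for p in((157,240),(214,241),(173,495),(228,497))]
  st=[atz(w,*P(*p),40) for p in((105,8),(375,10))]
  print(z,a[0],a[2],np.linalg.norm(a[2]-a[0]),[np.degrees(np.arctan2(*(b-c)[[1,0]])) for b,c in((a[1],a[0]),(a[3],a[2]),(st[1],st[0]))], np.degrees(np.arctan2(*(a[0]-a[2])[[1,0]]))-90)
E
```

```text
(array([458.58, 242.78, 121.48]), [array([-0.93,  0.3 ]), array([-0.08, -0.82]), array([-0.04,  1.57])])
(array([459.98, 243.38, 121.42]), [array([-0.67,  0.06]), array([1.34, 1.09])])
(array([457.11, 243.34, 117.31]), [array([ 0.1 , -0.23]), array([-0.56, -0.22])])
124 [459.18 245.28 124.  ] [462.01 197.98 124.  ] 47.38644918796026 [np.float64(2.8152620106428374), np.float64(1.5879515505769188), np.float64(3.4347140881426177)] 3.42608709626181
127 [459.84 246.25 127.  ] [462.64 199.46 127.  ] 46.8713775444213 [np.float64(2.815262010642838), np.float64(1.5879515505768373), np.float64(3.4347140881426177)] 3.4260870962618384
130 [460.51 247.22 130.  ] [463.28 200.94 130.  ] 46.35630590088239 [np.float64(2.815262010642855), np.float64(1.5879515505769246), np.float64(3.4347140881426177)] 3.4260870962617958
```

Request:
{"op": "apply_moves", "data": {"increments": [[0,0,-0.7,-13.5,0.7],[0,0,-0.7,-13.5,0],[0,0,-0.7,-13.5,0],[0,10,-0.7,-13.5,0],[0,15,-0.5,-13.5,0],[0,15,0,0,0],[0,15,0,0,0],[0,15,0,0,0],[0,0,0,0,0],[0,0,0,0,0]]}}

```text
t: 4.1
eef_pos: [458.8, 245.2, 171.0]
tcp_rot: [2.56, 1.571, 2.618]
ft_force: [-0.3, 0.5, 0.4]
opening: 1.0
```

```bash
python3 - <<'E'
from h import *
np.set_printoptions(precision=3,suppress=True)
d=shot('wrist','w2');s,R=tool();print(s['eef_pos'],s['t']);print(R)
p=proj(d,[458.7,244,121]);print(p); u,v=map(int,p)
c=d['pixels'][max(v-55,0):v+45,u-50:u+50,::-1]; print(u-50,max(v-55,0),c.shape)
cv2.imwrite('pics/w2c.png',cv2.resize(c,None,fx=6,fy=6,interpolation=cv2.INTER_CUBIC))
E
```

```text
[458.988 245.258 171.282] 4.15
[[ 0.001 -0.058  0.998]
 [ 0.     0.998  0.058]
 [-1.     0.     0.001]]
[256.433 212.432]
206 157 (100, 100, 3)
```

View pics/w2c.png

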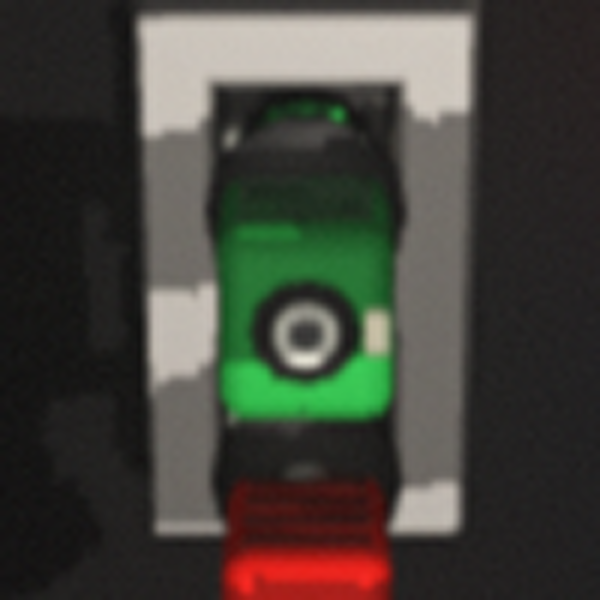

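```bash
python3 - <<'E'
from h import *
np.set_printoptions(precision=2,suppress=True)
s,t,w,w2=load('scene0'),load('top0'),load('w1'),load('w2')
a=(w,190.75,189.58);b=(w2,206+51-.42,157+55.5-.42)
print(tri(a,b));print(tri(a,b,(s,181.6,152.9),(t,165,217)));print(tri(b,(s,181.6,152.9)))
E
```

```text
(array([458.77, 244.71, 122.1 ]), [array([ 0.01, -0.03]), array([-0.01,  0.04])])
(array([458.71, 243.25, 120.98]), [array([0.2, 1. ]), array([-0.2 ,  1.23]), array([-1. ,  0.4]), array([-0.21, -0.87])])
(array([460.16, 243.33, 120.98]), [array([1.64, 1.24]), array([-0.59,  0.2 ])])
```

Request:
{"op": "apply_moves", "data": {"increments": [[0,15,-0.5,0,0],[0,15,0,0,0],[0,15,0,0,0],[0,15,0,0,0],[0,10,0,0,0],[0,0,0,0,0],[1,0,0,0,0],[1,0,0,0,0],[1,0,0,0,0],[1,0,0,0,0]]}}

```text
t: 5.15
eef_pos: [459.0, 244.7, 101.1]
tcp_rot: [0.39, 1.57, 0.447]
ft_force: [-0.5, 0.6, -0.9]
opening: 0.72
```

Request:
{"op": "apply_moves", "data": {"increments": [[1,0,0,0,0],[1,0,0,0,0],[1,0,0,0,0]]}}

```text
t: 5.45
eef_pos: [458.9, 244.6, 100.7]
tcp_rot: [0.898, 1.571, 0.955]
ft_force: [-0.6, 0.3, 0.4]
opening: 0.468
```

Request:
{"op": "apply_moves", "data": {"increments": [[1,0,0,0,0],[1,0,0,0,0],[1,0,0,0,0],[1,0,0,0,0],[1,0,0,0,0]]}}

```text
t: 5.95
eef_pos: [458.9, 244.6, 100.6]
tcp_rot: [1.002, 1.571, 1.059]
ft_force: [-0.4, 0.7, -0.6]
opening: 0.251
```

Request:
{"op": "apply_moves", "data": {"increments": [[1,0,0,0,0],[1,-3,0,0,0],[1,-6,0,0,0],[1,-10,0,0,0],[1,-15,0,0,0],[1,-20,0,0,0],[1,-20,0,0,0],[1,-25,0,0,0],[1,-25,0,0,0],[1,-12,0,0,0]]}}

```text
t: 6.95
eef_pos: [459.2, 244.8, 239.4]
tcp_rot: [0.317, 1.567, 0.374]
ft_force: [0.8, 0.3, -1.1]
opening: 0.248
```

```bash
python3 - <<'E'
from h import *
np.set_printoptions(precision=2,suppress=True)
s,t=load('scene0'),load('top0')
# post head (gold): centroid in both views
for n,d,(u,v) in(('s',s,(306,211)),('t',t,(297,182))):
  for (U,V) in ((u,v),(u-31 if n=='s' else u-34,v-14 if n=='s' else v+2)):
    p=d['pixels'][V-12:V+13,U-12:U+13].astype(int); m=(p[...,0]>150)&(p[...,1]>120)&(p[...,2]<110)
    ys,xs=np.nonzero(m); print(n,m.sum(),U-12+xs.mean(),V-12+ys.mean(),xs.min()+U-12,xs.max()+U-12,ys.min()+V-12,ys.max()+V-12)
d=shot('wrist','w3')
st,R=tool();print(st['eef_pos'],st['ft_force'],st['opening'])
cv2.imwrite('pics/w3v.png',cv2.hconcat([cv2.resize(d['pixels'][100:330,100:400,::-1],None,fx=1.5,fy=1.5),cv2.resize(s['pixels'][180:260,265:350,::-1],(345,345))]))
E
```

```text
s 39 305.64102564102564 209.4102564102564 302 309 206 216
s 38 274.55263157894734 194.9736842105263 271 279 192 201
t 6 296.5 184.5 294 299 183 185
t 8 262.5 186.0 259 266 184 187
[459.55 244.92 240.09] [ 0.72 -0.02  0.72] 0.2536236603333496
```

View pics/w3v.png

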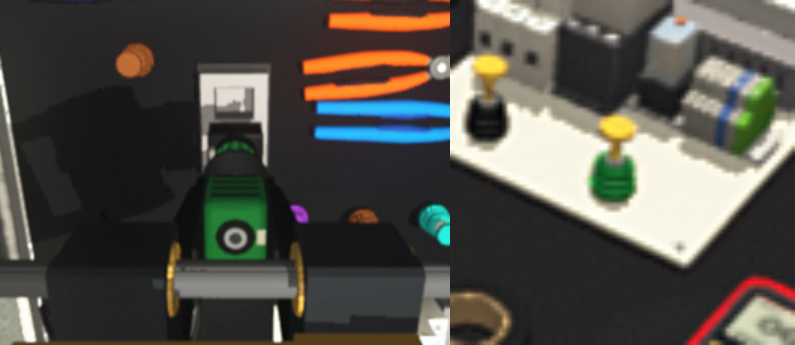

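The probe is held, with the ring centred between the pads. Now to a stand-off in front of the green post.

Request:
{"op": "apply_moves", "data": {"increments": [[1,0,-15,0,0],[1,0,-23,0,0],[1,0,-23,0,0],[1,0,-23,0,0],[1,0,-23,0,0],[1,0,-23,0,0],[1,0,-23,0,0],[1,0,-23,0,0],[1,0,-23,0,0],[1,0,-23,0,0]]}}

```text
t: 8.0
eef_pos: [470.7, 21.4, 235.4]
tcp_rot: [2.998, 1.569, 3.055]
ft_force: [0.3, 0.2, -0.4]
opening: 0.248
```

Request:
{"op": "apply_moves", "data": {"increments": [[1,0,-23,0,0],[1,0,-23,0,0],[1,0,-23,0,0],[1,0,-23,0,0],[1,10,-20,0,0],[1,15,-10,0,0],[1,15,-2,0,0],[1,10,0,0,0],[1,0,0,0,0],[1,0,0,0,0]]}}

```text
t: 9.0
eef_pos: [478.5, -100.8, 186.5]
tcp_rot: [2.622, 1.57, 2.68]
ft_force: [0.1, 0.1, -0.4]
opening: 0.25
```

```bash
python3 - <<'E'
from h import *
np.set_printoptions(precision=3,suppress=True)
d=shot('wrist','w4');st,R=tool();print(st['eef_pos'],st['ft_force'],st['opening'],st['t']);print(R)
e=shot('scene','s4')
print('w',proj(d,[551.6,-96,50]),proj(d,[551.6,-96,25]),proj(d,[546,-3,50]));print('s',proj(e,[551.6,-96,50]),proj(e,[482,-100,90]))
cv2.imwrite('pics/w4v.png',cv2.hconcat([cv2.resize(d['pixels'][100:340,140:400,::-1],None,fx=1.6,fy=1.6),cv2.resize(e['pixels'][130:250,240:344,::-1],None,fx=3.2,fy=3.2)]))
E
```

```text
[ 478.678 -100.726  186.882] [ 1.055 -0.495 -1.16 ] 0.2490632074165542 9.05
[[ 0.    -0.058  0.998]
 [ 0.     0.998  0.058]
 [-1.    -0.     0.   ]]
w [324.504 181.425] [319.612 175.744] [330.822  90.273]
s [304.803 210.082] [289.851 209.507]
```

View pics/w4v.png

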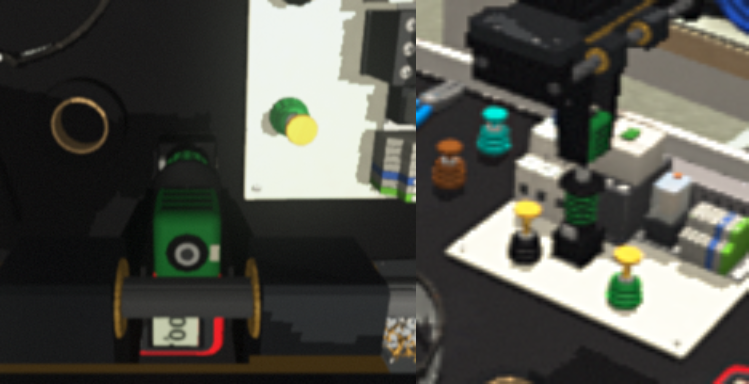

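The wrist picture shows the gold head of the green post at about (328,181) full-frame, with the probe held centred. The scene picture agrees. Now the numbers.

```bash
cat >> h.py <<'E'
def gold(d,u,v,r=22):
    u,v=int(u),int(v); p=d['pixels'][v-r:v+r+1,u-r:u+r+1].astype(int)
    m=((p[...,0]>150)&(p[...,0]-p[...,2]>100)&(p[...,1]>110)).astype(np.uint8)
    n,l,stt,c=cv2.connectedComponentsWithStats(m); i=1+np.argmax(stt[1:,4]); 
    h=max(cv2.findContours((l==i).astype(np.uint8),0,1)[0],key=len)
    return c[i]+[u-r,v-r],stt[i],[np.round(x,1) for x in cv2.fitEllipse(h)]
E
python3 - <<'E'
from h import *
np.set_printoptions(precision=2,suppress=True)
d,e,w3=load('w4'),load('s4'),load('w3'); t=load('top0')
g=gold(d,328,181);h=gold(e,305,209,12);print(g);print(h);f=foc(d)
for z in(45,50,55): 
  X=atz(d,*g[0],z);print(z,X, 'diam px expected',22*f/ (np.array(d['R'])@X+d['t'])[2])
print(tri((d,*g[0]),(e,*h[0])))
# ring in cap: bright/dark -> project expected
s,R=tool(); 
# barrel tip: proj ring for grip offsets
print('ring pred (cap centred)',proj(d,[478.7,-100.7,186.9+21]))
u,v=140+187/1.6,100+255/1.6;p=d['pixels'][int(v)-12:int(v)+13,int(u)-12:int(u)+13].astype(int)
m=(p.max(2)<60); ys,xs=np.nonzero(m); c=cv2.HoughCircles(p.mean(2).astype(np.uint8),cv2.HOUGH_GRADIENT,1,20,param1=80,param2=8,minRadius=4,maxRadius=11);print(u,v,c)
if c is not None:
  q=c[0,0][:2]+[int(u)-12,int(v)-12];print(q,atz(d,*q,207.9))
E
```

```text
(array([327.99, 180.58]), array([ 13,  13,  19,  18, 276], dtype=int32), [array([22. , 21.6]), array([17.4, 18.4]), np.float64(69.7)])
(array([305.77, 209.85]), array([ 9, 10,  9, 10, 47], dtype=int32), [array([12.8, 13.4]), array([7.6, 8.7]), np.float64(172.2)])
45 [556.61 -96.12  45.  ] diam px expected 20.024181777056235
50 [555.24 -94.84  50.  ] diam px expected 20.362353384435544
55 [553.86 -93.56  55.  ] diam px expected 20.71214339849572
(array([556.02, -95.57,  48.04]), [array([0.2 , 0.21]), array([-0.12,  0.04])])
ring pred (cap centred) [257.05 258.37]
256.875 259.375 [[[12.5 11.5  7.8]]]
[256.5 258.5] [ 478.41 -100.8   207.9 ]
```

Request:
{"op": "apply_moves", "data": {"increments": [[1,0,0,8,0],[1,0,0.5,12,0],[1,5,0.5,12,0],[1,5,0,10,0],[1,5,0,0,0],[1,4,0,0,0],[1,0,0,0,0],[1,0,0,0,0]]}}

```text
t: 9.9
eef_pos: [520.2, -97.4, 167.5]
tcp_rot: [2.557, 1.57, 2.614]
ft_force: [-0.6, 1.0, -1.6]
opening: 0.251
```

```bash
python3 - <<'E'
from h import *
np.set_printoptions(precision=2,suppress=True)
d=shot('wrist','w5');e=shot('scene','s5');st,R=tool();print(st['eef_pos'],st['ft_force'],st['opening'],st['t'])
w4=load('w4')
g=gold(d,*proj(d,[555.5,-95.3,49]));h=gold(e,305,209,12);print(g);print(h)
o=[(d,*g[0]),(w4,327.99,180.58),(e,*h[0])]
print(tri(*o));print(tri(*o[:2]));print(tri(o[0],o[2]))
for z in(40,45,50,55):
  X=atz(d,*g[0],z);print(z,X,R.T@(X-st['eef_pos']),22*foc(d)/(np.array(d['R'])@X+d['t'])[2])
u,v=map(int,g[0])
cv2.imwrite('pics/w5v.png',cv2.hconcat([cv2.resize(d['pixels'][v-50:v+70,u-80:u+40,::-1],None,fx=4,fy=4),cv2.resize(e['pixels'][150:270,270:340,::-1],None,fx=4,fy=4)]))
E
```

```text
[520.42 -97.48 167.87] [-0.18  0.02 -1.17] 0.2517297911267034 10.0
(array([291.66, 186.36]), array([ 13,  13,  20,  20, 296], dtype=int32), [array([22.7, 22.4]), array([18. , 19.2]), np.float64(63.8)])
(array([306.87, 209.43]), array([11, 10,  6,  5, 23], dtype=int32), [array([13.9, 12.4]), array([4.2, 5.7]), np.float64(66.4)])
(array([556.64, -96.11,  48.5 ]), [array([0.59, 0.79]), array([0.8 , 0.83]), array([-0.88,  0.28])])
(array([556.24, -95.82,  46.44]), [array([-0.01, -0.07]), array([0.01, 0.06])])
(array([557.07, -96.48,  48.77]), [array([1.  , 1.24]), array([-0.65,  0.17])])
40 [557.19 -97.73  40.  ] [127.88  -2.34  36.64] 20.863455080184067
45 [556.46 -96.3   45.  ] [122.88  -0.87  36.  ] 21.23321942761477
50 [555.74 -94.88  50.  ] [117.88   0.6   35.36] 21.616326971682305
55 [555.02 -93.45  55.  ] [112.88   2.06  34.72] 22.01351323064032
```

View pics/w5v.png

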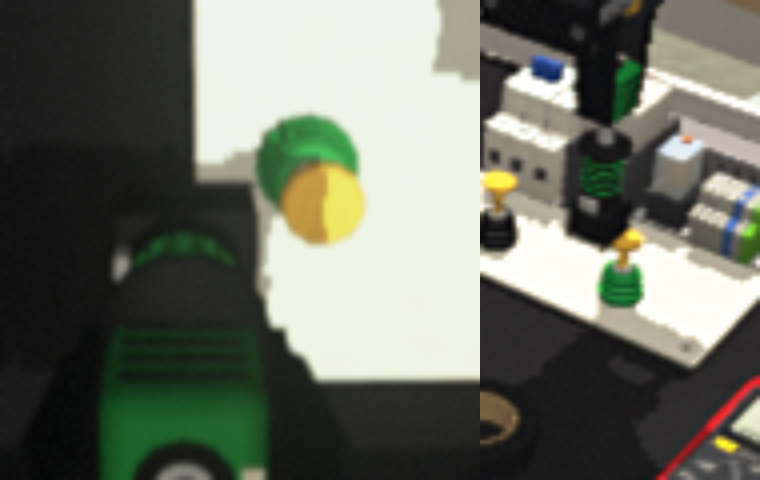

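Request:
{"op": "apply_moves", "data": {"increments": [[1,0,-0.3,7,0],[1,0,0,7,0],[1,0,0,6,0],[1,5,0,0,0],[1,5,0,0,0],[1,0,0,0,0]]}}

```text
t: 10.6
eef_pos: [539.9, -96.4, 156.6]
tcp_rot: [2.745, 1.569, 2.803]
ft_force: [0.9, -0.0, -1.4]
opening: 0.249
```

Request:
{"op": "apply_moves", "data": {"increments": [[1,2,0,0,0],[1,0,0,0,0]]}}

```text
t: 10.8
eef_pos: [540.3, -96.6, 155.4]
tcp_rot: [2.541, 1.57, 2.599]
ft_force: [0.1, -0.6, -0.6]
opening: 0.25
```

Request:
{"op": "apply_moves", "data": {"increments": [[1,2,0,0,0],[1,0,0,0,0]]}}

```text
t: 11.0
eef_pos: [540.4, -96.6, 153.5]
tcp_rot: [2.185, 1.571, 2.242]
ft_force: [0.6, -0.4, -1.2]
opening: 0.254
```

Request:
{"op": "apply_moves", "data": {"increments": [[1,2,0,0,0],[1,0,0,0,0]]}}

```text
t: 11.2
eef_pos: [540.4, -96.5, 151.4]
tcp_rot: [2.422, 1.571, 2.479]
ft_force: [0.3, -0.1, -0.3]
opening: 0.252
```

Request:
{"op": "apply_moves", "data": {"increments": [[1,2,0,0,0],[1,0,0,0,0]]}}

```text
t: 11.4
eef_pos: [540.4, -96.5, 149.4]
tcp_rot: [2.423, 1.571, 2.481]
ft_force: [0.1, -0.7, -2.0]
opening: 0.254
```

Request:
{"op": "apply_moves", "data": {"increments": [[1,2,0,0,0],[1,0,0,0,0]]}}

```text
t: 11.6
eef_pos: [540.4, -96.5, 147.4]
tcp_rot: [2.559, 1.57, 2.616]
ft_force: [-0.5, -0.4, -0.8]
opening: 0.249
```

Request:
{"op": "apply_moves", "data": {"increments": [[1,1.5,0,0,0],[1,0,0,0,0]]}}

```text
t: 11.8
eef_pos: [540.5, -96.6, 146.0]
tcp_rot: [1.026, 1.571, 1.083]
ft_force: [-0.3, -0.6, -0.7]
opening: 0.252
```

Request:
{"op": "apply_moves", "data": {"increments": [[1,1.5,0,0,0],[1,0,0,0,0]]}}

```text
t: 12.0
eef_pos: [540.6, -96.6, 144.7]
tcp_rot: [-0.072, 1.571, -0.015]
ft_force: [-0.8, -0.2, 2.7]
opening: 0.251
```

```bash
python3 - <<'E'
from h import *
np.set_printoptions(precision=2,suppress=True)
d=load('w5')
th=np.linspace(0,2*np.pi,60)
p0=np.array([520.42,-97.48,167.87]);y=np.array([-.058,.998,0]);z=np.array([.998,.058,0])
for zz,a in((45,-.87),(49,.3),(52.4,1.3)):
  c=p0+y*a+z*(36-(zz-45)*.128)
  for base in(3,5):
    q=np.array([proj(d,[c[0]+15*np.cos(t),c[1]+15*np.sin(t),h]) for t in th for h in (base,base+10,base+20)])
    print(zz,c,base,'L%.1f R%.1f top%.1f'%(q[:,0].min(),q[:,0].max(),q[:,1].min()))
print('observed L275.2 R300.7 top164.5')
# precise green insulator mask
P=d['pixels'].astype(int)[140:215,262:312];m=(P[...,1]-P[...,0]>25)&(P[...,1]>40)
m[:, :6]=0; ys,xs=np.nonzero(m); print(xs.min()+262,xs.max()+262,ys.min()+140)
F=[];
import time
for i in range(6): imaging.read_camera('wrist'); F.append([*status.state()['ft_force'],status.state()['eef_pos'][2]])
print(np.mean(F,0),np.std(F,0))
e=shot('scene','s6'); c=e['pixels'][160:260,265:345,::-1]; cv2.imwrite('pics/s6v.png',cv2.resize(c,None,fx=6,fy=6,interpolation=cv2.INTER_CUBIC))
E
```

```text
45 [556.4  -96.26 167.87] 3 L274.7 R302.8 top163.8
45 [556.4  -96.26 167.87] 5 L274.8 R303.1 top164.1
49 [555.82 -95.12 167.87] 3 L274.3 R302.4 top162.8
49 [555.82 -95.12 167.87] 5 L274.4 R302.7 top163.1
52.4 [555.33 -94.15 167.87] 3 L273.9 R302.0 top161.9
52.4 [555.33 -94.15 167.87] 5 L274.0 R302.3 top162.3
observed L275.2 R300.7 top164.5
268 300 165
[ -0.49   0.3    2.87 144.76] [0.34 0.4  0.33 0.03]
```

View pics/s6v.png

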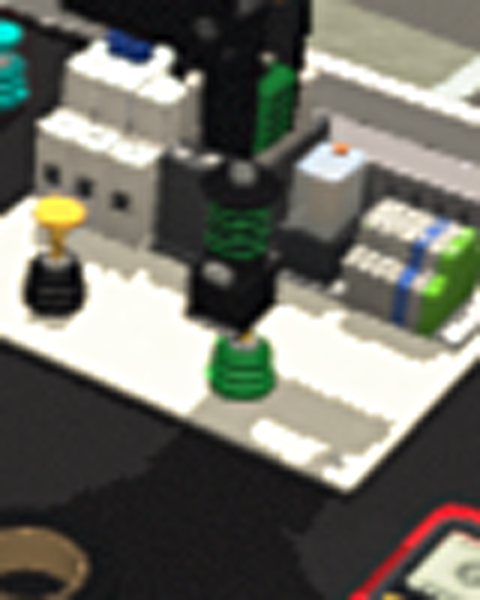

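Contact is at TCP z ≈ 145.7. I'll lift off, centre on y, land again and press down.

Request:
{"op": "apply_moves", "data": {"increments": [[1,-4,0,0,0],[1,0,1.1,-0.5,0],[1,0,0,0,0],[1,2,0,0,0],[1,1.5,0,0,0],[1,1.5,0,0,0],[1,1,0,0,0],[1,1,0,0,0],[1,0,0,0,0]]}}

```text
t: 13.25
eef_pos: [539.9, -95.5, 141.6]
tcp_rot: [1.614, 1.571, 1.671]
ft_force: [-2.6, -0.3, 4.7]
opening: 0.249
```

Request:
{"op": "apply_moves", "data": {"increments": [[1,1,0,0,0],[1,1,0,0,0],[1,0,0,0,0]]}}

```text
t: 13.55
eef_pos: [539.9, -95.4, 139.7]
tcp_rot: [1.039, 1.571, 1.096]
ft_force: [-1.6, 1.1, 6.2]
opening: 0.252
```

Request:
{"op": "apply_moves", "data": {"increments": [[1,1,0,0,0],[1,1,0,0,0],[1,0,0,0,0]]}}

```text
t: 13.85
eef_pos: [539.9, -95.5, 137.7]
tcp_rot: [0.072, 1.571, 0.129]
ft_force: [-1.9, 1.1, 6.4]
opening: 0.25
```

Request:
{"op": "apply_moves", "data": {"increments": [[1,1,0,0,0],[1,0.6,0,0,0],[1,0,0,0,0],[1,0,0,0,0]]}}

```text
t: 14.25
eef_pos: [539.9, -95.5, 136.3]
tcp_rot: [0.013, 1.571, 0.07]
ft_force: [-3.3, 0.1, 7.7]
opening: 0.252
```

```bash
cat > ff.py <<'E'
from h import *
np.set_printoptions(precision=2,suppress=True)
F=[]
for i in range(5): imaging.read_camera('wrist'); s=status.state(); F.append([*s['ft_force'],*s['moment'],*s['eef_pos']])
print(np.mean(F,0),s['t'],s['opening'])
E
python3 ff.py
```

```text
[ -2.26   0.58   7.38   0.09   0.6    0.02 539.93 -95.47 136.31] 14.5 0.25194606394804936
```

Request:
{"op": "apply_moves", "data": {"increments": [[1,0,0,0.5,0],[1,0,0,1,0],[1,0,0,1,0],[1,0,0,1,0]]}}

```text
t: 14.9
eef_pos: [542.4, -95.2, 136.0]
tcp_rot: [2.953, 1.568, 3.011]
ft_force: [-6.0, -0.5, 8.0]
opening: 0.251
```

Request:
{"op": "apply_moves", "data": {"increments": [[1,0,0,1,0],[1,0,0,1,0],[1,0,0,0,0]]}}

```text
t: 15.2
eef_pos: [544.6, -95.1, 136.0]
tcp_rot: [2.943, 1.569, 3.0]
ft_force: [-5.7, -0.2, 8.5]
opening: 0.252
```

Request:
{"op": "apply_moves", "data": {"increments": [[1,0,0,1,0],[1,0,0,1,0],[1,0,0,1,0],[1,0,0,0,0]]}}

```text
t: 15.6
eef_pos: [547.5, -94.9, 136.0]
tcp_rot: [2.946, 1.569, 3.004]
ft_force: [-6.3, -1.2, 7.4]
opening: 0.246
```

```bash
python3 ff.py
```

```text
[ -5.5   -0.15   7.79  -0.12   1.4    0.02 547.55 -94.95 136.03] 15.85 0.25734449365270207
```

Request:
{"op": "apply_moves", "data": {"increments": [[1,0,0,1,0],[1,0,0,1,0],[1,0,0,1,0],[1,0,0,1,0],[1,0,0,1,0],[1,0,0,0,0]]}}

```text
t: 16.45
eef_pos: [552.5, -94.7, 136.0]
tcp_rot: [2.957, 1.569, 3.015]
ft_force: [-5.3, -0.1, 8.2]
opening: 0.252
```

Request:
{"op": "apply_moves", "data": {"increments": [[1,0,0,1,0],[1,0,0,0,0]]}}

```text
t: 16.65
eef_pos: [553.5, -94.6, 136.0]
tcp_rot: [2.968, 1.568, 3.025]
ft_force: [-5.4, 0.3, 7.2]
opening: 0.248
```

Request:
{"op": "apply_moves", "data": {"increments": [[1,0,0,0.7,0],[1,0,0,0,0]]}}

```text
t: 16.85
eef_pos: [554.2, -94.6, 136.0]
tcp_rot: [2.967, 1.568, 3.025]
ft_force: [-5.9, -0.1, 8.3]
opening: 0.253
```

Request:
{"op": "apply_moves", "data": {"increments": [[1,0,0,0.5,0],[1,0,0,0,0]]}}

```text
t: 17.05
eef_pos: [554.6, -94.5, 136.0]
tcp_rot: [2.958, 1.568, 3.016]
ft_force: [-5.8, -0.2, 8.3]
opening: 0.247
```

Request:
{"op": "apply_moves", "data": {"increments": [[1,0,0,0.5,0],[1,0,0,0,0]]}}

```text
t: 17.25
eef_pos: [555.1, -94.5, 136.0]
tcp_rot: [2.962, 1.568, 3.02]
ft_force: [-5.9, -1.0, 7.1]
opening: 0.251
```

Request:
{"op": "apply_moves", "data": {"increments": [[1,0,0,0.4,0],[1,0,0,0,0]]}}

```text
t: 17.45
eef_pos: [555.5, -94.5, 136.0]
tcp_rot: [2.96, 1.568, 3.017]
ft_force: [-5.5, 0.4, 8.2]
opening: 0.255
```

Request:
{"op": "apply_moves", "data": {"increments": [[1,0,0,0.4,0],[1,0,0,0,0]]}}

```text
t: 17.65
eef_pos: [555.9, -94.5, 136.0]
tcp_rot: [2.961, 1.568, 3.018]
ft_force: [-6.5, 0.4, 8.9]
opening: 0.254
```

Request:
{"op": "apply_moves", "data": {"increments": [[1,0,0,0.4,0],[1,0,0,0,0]]}}

```text
t: 17.85
eef_pos: [556.3, -94.5, 136.0]
tcp_rot: [2.973, 1.568, 3.03]
ft_force: [-6.5, -1.0, 7.7]
opening: 0.251
```

Request:
{"op": "apply_moves", "data": {"increments": [[1,0,0,0.4,0],[1,0,0,0,0]]}}

```text
t: 18.05
eef_pos: [556.7, -94.4, 136.0]
tcp_rot: [2.963, 1.568, 3.02]
ft_force: [-5.2, 0.4, 9.0]
opening: 0.254
```

Request:
{"op": "apply_moves", "data": {"increments": [[1,0,0,0.4,0],[1,0,0,0,0]]}}

```text
t: 18.25
eef_pos: [557.0, -94.4, 136.0]
tcp_rot: [2.965, 1.568, 3.022]
ft_force: [-6.4, -0.2, 9.0]
opening: 0.248
```

Request:
{"op": "apply_moves", "data": {"increments": [[1,0,0,0.4,0],[1,0,0,0,0]]}}

```text
t: 18.45
eef_pos: [557.2, -94.3, 135.9]
tcp_rot: [2.975, 1.567, 3.033]
ft_force: [-7.5, -0.8, 8.7]
opening: 0.252
```

```bash
python3 ff.py; python3 - <<'E'
from h import *
e=shot('scene','s7'); c=e['pixels'][160:260,265:345,::-1];c=cv2.resize(c,None,fx=5,fy=5,interpolation=cv2.INTER_CUBIC)
d=shot('wrist','w7'); w=cv2.resize(d['pixels'][130:255,215:305,::-1],None,fx=4,fy=4,interpolation=cv2.INTER_CUBIC)
cv2.imwrite('pics/s7v.png',cv2.hconcat([c,w]))
E
```

```text
[ -7.13  -0.45   8.43  -0.26   1.92   0.   557.15 -94.37 135.93] 18.7 0.25111723884334985
```

View pics/s7v.png

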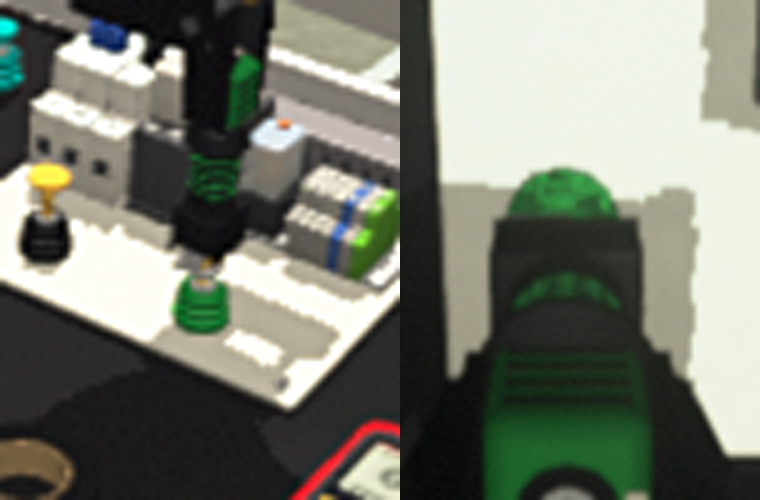

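The wrist view shows the insulator centred under the nose, and the scene shows the probe over the green post. The force is starting to rise, so I'll confirm the stem stop.

Request:
{"op": "apply_moves", "data": {"increments": [[1,0,0,0.4,0],[1,0,0,0,0]]}}

```text
t: 19.0
eef_pos: [557.3, -94.3, 135.9]
tcp_rot: [2.976, 1.567, 3.034]
ft_force: [-8.0, -1.0, 9.2]
opening: 0.251
```

```bash
python3 ff.py
```

```text
[ -8.    -0.71   9.23  -0.3    2.21  -0.01 557.31 -94.34 135.89] 19.25 0.25196478228937486
```

Request:
{"op": "apply_moves", "data": {"increments": [[1,-0.8,0,0,0],[1,-0.6,0,0,0],[1,0,0,0,0]]}}

```text
t: 19.55
eef_pos: [557.3, -94.3, 137.1]
tcp_rot: [2.968, 1.567, 3.026]
ft_force: [-7.5, -1.0, 7.1]
opening: 0.25
```

```bash
python3 ff.py
```

```text
[ -7.62  -0.59   6.64  -0.33   2.07   0.01 557.29 -94.34 137.1 ] 19.8 0.2502162618419762
```

Request:
{"op": "apply_moves", "data": {"increments": [[1,-0.6,0,0,0],[1,0,0,0,0]]}}

```text
t: 20.0
eef_pos: [557.3, -94.3, 137.7]
tcp_rot: [2.958, 1.567, 3.016]
ft_force: [-7.6, -0.5, 6.9]
opening: 0.249
```

```bash
python3 ff.py
```

```text
[ -7.3   -0.72   6.17  -0.33   2.03  -0.02 557.3  -94.33 137.65] 20.25 0.24864417525759994
```

Request:
{"op": "apply_moves", "data": {"increments": [[1,-0.4,0,0,0],[1,0,0,0,0]]}}

```text
t: 20.45
eef_pos: [557.3, -94.3, 137.9]
tcp_rot: [2.962, 1.567, 3.02]
ft_force: [-6.8, 0.3, 5.5]
opening: 0.25
```

```bash
python3 ff.py
```

```text
[ -7.13  -1.39   5.11  -0.35   1.94   0.   557.28 -94.33 137.93] 20.7 0.24814686435404265
```

Request:
{"op": "apply_moves", "data": {"increments": [[1,-0.6,0,0,0],[1,-0.4,0,0,0],[1,0,0,0,0]]}}

```text
t: 21.0
eef_pos: [557.2, -94.3, 138.1]
tcp_rot: [2.918, 1.566, 2.975]
ft_force: [-6.4, -1.6, -6.3]
opening: 0.253
```

```bash
python3 ff.py
```

```text
[ -5.37  -2.13  -5.9   -0.57   1.46   0.01 557.23 -94.3  138.07] 21.25 0.2570459650730779
```

The hook is firmly under the head, since it resists an upward pull. Relaxing to neutral and opening.

Request:
{"op": "apply_moves", "data": {"increments": [[1,0.5,0,0,0],[1,0,0,0,0],[0.5,0,0,0,0],[0.5,0,0,0,0],[0.5,0,0,0,0],[0.5,0,0,0,0],[0.5,0,0,0,0],[0.5,0,0,0,0]]}}

```text
t: 22.05
eef_pos: [559.0, -94.4, 139.0]
tcp_rot: [-0.029, 1.571, 0.029]
ft_force: [0.4, 0.5, 0.1]
opening: 0.5
```

```bash
python3 ff.py
```

```text
[ -0.16  -0.08   0.14  -0.1    0.05  -0.01 558.95 -94.39 138.94] 22.3 0.49891418924498115
```

Request:
{"op": "apply_moves", "data": {"increments": [[0.5,-5,0,0,0],[0.5,-10,0,0,0],[0.5,-15,0,0,0],[0.5,-15,0,0,0],[0.5,-15,0,0,0],[0.5,-20,0,0,0],[0.5,-20,0,0,0],[0.5,0,0,-20,0],[0.5,0,0,-20,0],[0.5,0,0,-20,0]]}}

```text
t: 23.3
eef_pos: [498.3, -97.8, 239.9]
tcp_rot: [-0.293, 1.57, -0.236]
ft_force: [0.3, -0.8, -0.1]
opening: 0.501
```

```bash
python3 - <<'E'
from h import *
e=shot('scene','s8'); c=e['pixels'][130:255,255:345,::-1];c=cv2.resize(c,None,fx=4.4,fy=4.4,interpolation=cv2.INTER_CUBIC)
d=shot('wrist','w8');p=proj(d,[556,-95,90]);print(p);u,v=map(int,p); w=cv2.resize(d['pixels'][v-70:v+55,u-45:u+45,::-1],None,fx=4.4,fy=4.4,interpolation=cv2.INTER_CUBIC)
print(w.shape);cv2.imwrite('pics/s8v.png',cv2.hconcat([c,w]));s=status.state();print(s['ft_force'],s['eef_pos'],s['t'])
E
```

```text
[310.13149582 179.4702724 ]
(550, 396, 3)
[ 0.06611967  0.41195068 -0.77203054] [497.46378805 -97.7256928  240.02056162] 23.4
```

View pics/s8v.png

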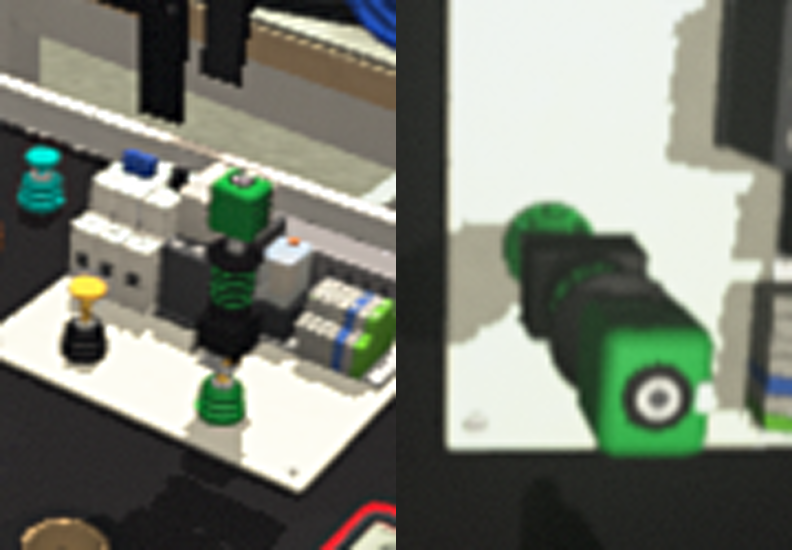

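```bash
python3 - <<'E'
from h import *
np.set_printoptions(precision=2,suppress=True)
w,e=load('w8'),load('s8');a=(w,324.1,199.0);b=(e,255+241/4.4-.4,130+178/4.4-.4)
for z in(156,158.5,161): print(atz(w,*a[1:],z))
print(tri(a,b))
E
```

```text
[556.87 -95.6  156.  ]
[556.19 -94.78 158.5 ]
[555.52 -93.96 161.  ]
(array([556.31, -94.87, 159.03]), [array([0.25, 0.29]), array([-0.14,  0.05])])
```

```bash
python3 -c "
from h import *
print(env.job_done(), status.state()['t'])"
```

```text
the job is handed in; nothing more can be done
the job is handed in; nothing more can be done
```

The green probe is out of its stand and clipped upright on the green test post. The job is handed in at about 23.4 s of robot time; no verdict was reported.

- **Landing and pressing:** The nose met the brass head at TCP z ≈ 145.8, which puts the top of the head at about z = 52. I lifted off, corrected 1.1 mm sideways, and pressed the cap down about 10 mm. The wrist read about 8–10 N of downward push.
- **Sliding home:** The slide ran at a steady 5–6 N of friction until the force rose to 8 N and the arm stopped following, which I took as the stem reaching the rim. I then raised the cap slowly until the hook seated. It resisted a brief upward pull of about 5 N, so I relaxed and opened the gripper.
- **Last checks:** The wrist force was near zero after release, and the probe stood upright without the gripper. The cap's top measured (556.3, -94.9, 159), within about 1 mm of the expected home position and height.
- **Uncertain points:**
    - Stem contact came at TCP x ≈ 557, about 1 mm further than the camera estimate of the stud. I put that down to arm or grip flex under the friction load.
    - On release the arm sprang about 1.7 mm forward, without disturbing the probe.
    - Forces on the post were inferred from the wrist sensor, not measured directly.
- **Left alone:** The red probe, black post, meter and tape were not touched.

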